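# Eject the blue wax block at the microtome bench

### The job

Of the two sprung ejectors on the lab bench, find the one that carries the wax block on the blue cassette. Pull its black grip straight out to its stop so that the block is pushed off the deck into the catch tray, then let go so that the slide springs fully home. Leave the ejector with the yellow cassette alone.

Things in the scene. Friction and masses are not known exactly. Their poses are not given: they have to be found in the camera images.
- blue_grip (a point): Centre of the black upright grip paddle (14 mm x, 24 mm y, top 20 mm above this point) of the blue block's ejector; 65 mm above the bench. Pinch from above across y; rods, crossbar 25 mm below. Ejector axes: z up; the slide, with its rear pusher, pulls out along -x (robot side). Travel 56 mm to a solid stop; spring 3 N at home, 6 N at the stop, light drag, stiff guides (pull askew adds side force); springs home when let go.
- blue_tray (a point): Centre of the inner floor of the blue block's catch tray, 4 mm above the bench; ejector axes. Tray inside 60 mm (x) by 36 mm (y), walls 18 mm high, on a fixed white base 62 mm wide. With the slide home the grip is 48 mm from here along -x, at the stop 104 mm. The deck, 16 mm above the bench, begins 32 mm away along +x, 50 mm long; behind it the spring housing, 56 mm high.
- blue_cassette: Blue histology cassette, 40 x 28 x 7 mm (x, y, z), with a small white wax block 7 mm thick on top, about 25 g, loose; origin at the centre of its underside. It starts flat on the deck between guide rails, just in front of the pusher, about 57 mm from the tray point along +x. With the slide pulled out, the pusher tips it off the deck's edge into the tray.
- yellow_cassette: Yellow cassette with wax block, same size, origin likewise, on the deck of the second, identical ejector with its own black grip. To be left alone.

How it is judged:
By the outcome, as a careful person would: the job done as asked, in the order asked, and still so for the second after the job is handed in, with the robot touching nothing.
It also fails if it takes over 29 s, if anything falls off the work surface, if the arm or the gripper's body presses on something with over 40 N, if the wrist force passes 120 N, or if a joint passes its speed limit or range.

### The arm

A 6-joint arm with a two-finger parallel gripper is mounted at the origin on the work surface. World frame = base frame: x ahead of the robot, y to its left, z up, the work surface at z = 0. Lengths are in m, angles in rad, forces in N, time in s.
With the tool pointing down it reaches from about 0.3 to 0.775 m from the base axis. Payload 14.6 kg.
Tool frame: the origin (TCP) lies midway between the tips of the shut fingers; the grasp point (between the pads) lies 19 mm behind it (manip.hold_point_z is the distance from the TCP to the grasp point, in m); z points along the fingers, y is the direction in which the jaws open and shut (so a half turn about z gives the same grasp; the last joint's range is limited). The gripper opens to 94 mm and grips with 3 to 60 N. Pads are 16 mm wide; open, the fingers measure 119 mm over their backs; the gripper's body (75 mm by 177 mm) begins 78 mm behind the grasp point.
Start: joints at [-1.22, 0.3, 1.521, -0, 1.321, -0.067], TCP at [0.223, -0.503, 0.205] pointing down, gripper open.
Joint ranges: [-3.03, 3.03], [-0.79, 2.21], [0.23, 2.52], [-1.04, 4.18], [0, 3.07], [-2.55, 2.55]. Speed limits (rad/s): [2.22, 2.22, 2.57, 3.14, 3.14, 3.14].

### API

Orientations are given as a rotation vector (axis times angle).
In Python, from rig import manip, vision gives the robot as it stands. The module is installed in compiled form; this text tells all that it offers.
- The arm moves only by the tool jog_arm, never from a script. Its argument "targets" is one flat list of numbers, 7 for each row, row after row: the turn, a rotation vector about the tool's x, y, z in units of 8 degrees (1.0 is 8 degrees), then the shift along the tool's x, y, z in units of 40 mm (1.0 is 40 mm), then the opening in per cent of the stroke, from 0 (shut) to 100 (fully open). A call has 1 to 12 rows; each row shifts and turns the pose as measured when the row begins, along the tool's axes as they then stand; what a row does not reach is not made up. A row lasts 1/10 s, in which the tool goes at most 50 mm and 8.59 degrees, less where a joint would pass 70% of its speed; a pose out of reach is approached as far as the arm can. A call is refused whole if a number of a shift passes 1 or a number of a turn 1, either way. A call with a gripper value outside its range is refused whole. The fingers move at their own pace and stop on an object; the grip force is fixed at half the most. Time passes only in rows, so rows that do not move let the fingers close. It gives the time, the measured TCP pose, the force and the opening at its end, in the units of the state.
- manip.state(): the state, without advancing time (a new reading comes with each control period).
- vision.grab_frame(name): name is "side" or "top" or "wrist"; returns a dict with "color" (384x512x3 uint8, red, green, blue), "vfov" (degrees; the focal length in pixels is half the picture's height over the tangent of half this angle, whatever the lens; pixels are square), "cx", "cy" (the principal point, pixels), "dist" ([k1, k2, p1, p2, k3] as OpenCV has them; the pictures are not rectified), "R" (3x3) and "t" (3): a world point X has camera coordinates R X + t. Camera axes: x right, y down, z forward; pixel columns grow to the right and rows downward; lengths in m; the calibration is good to about 2 mm. A picture is of the moment at which its call begins. There is no depth.
- manip.close_job(): hands the job in, once; it reports no verdict.
The state is a dict: "t": time; "joints": joint angles; "qvel": joint speeds; "tau": joint torques, N m; "eef_pos": TCP position; "eef_rot": TCP orientation; "force": force on the tool from outside, world axes, zero at the start; "ft_torque": the same for the moment, N m; "gripper_width": finger opening in m.
Only numpy, scipy, OpenCV 4.12 (cv2) and the standard library are available. Lean on these libraries where they do the work, as an engineer would, in place of code of your own. Each camera call takes 0.05 s, during which the arm holds its last target.

## Working session

There is one attempt and no reset: what is moved stays moved. The work goes in short steps, Python scripts to look and compute and a tool call to move; the robot and the scene stay as the last step left them, time stands still between calls to the robot, and variables do not carry over. Pictures are saved under pics/ and viewed, and the job is handed in when it is done.

Besides the shell and the picture viewer there is one more tool, called after "Emit:" as a command line: name --argument value ..., lists and objects as JSON in quotes. jog_arm: Moves the arm, as the interface text tells. Its arguments: {"type":"object","properties":{"targets":{"type":"array","items":{"type":"number"}}},"required":["targets"]}

```bash
mkdir -p pics
python3 - <<'E'
from rig import manip, vision
import cv2,pickle
print(manip.state(), manip.hold_point_z)
d={}
for n in ("side","top","wrist"):
    f=vision.grab_frame(n); d[n]=f
    cv2.imwrite(f"pics/{n}0.png",cv2.cvtColor(f["color"],cv2.COLOR_RGB2BGR))
    print(n,f["vfov"],f["cx"],f["cy"],f["dist"],f["R"],f["t"])
pickle.dump(d,open("f0.pkl","wb"))
E
```

```text
{'t': 0.0, 'joints': array([-1.21960118e+00,  3.00479451e-01,  1.52155977e+00, -4.26808873e-05,
        1.32069673e+00, -6.66273069e-02]), 'qvel': array([ 0.00068245, -0.00225667,  0.00040812, -0.00208095, -0.00127152,
        0.00104592]), 'tau': array([-5.08915873e-04, -5.31813526e+01, -3.52738559e+01,  7.08053727e-02,
        2.44317355e-02, -1.04346250e-04]), 'eef_pos': array([ 0.22305985, -0.50245869,  0.20489076]), 'eef_rot': array([-3.07218108e+00, -6.51333128e-01,  3.18841710e-04]), 'force': array([ 0.31857837,  0.10487295, -0.98289521]), 'ft_torque': array([-0.01534232, -0.00205159, -0.03140861]), 'gripper_width': 0.09435768176426322} 0.0188
side 55.08363964358601 257.21359288894104 195.46444590316412 [-0.07672602  0.          0.          0.          0.        ] [[-0.67300086 -0.73946759 -0.0160475 ]
 [-0.52527186  0.49310783 -0.69349415]
 [ 0.5207296  -0.45829286 -0.72028351]] [0.41053868 0.37730424 0.39730681]
top 49.637891957799546 254.4666168768772 191.2440483181264 [0.01571229 0.         0.         0.         0.        ] [[ 0.01251577 -0.99951694  0.02844719]
 [-0.99672489 -0.01474379 -0.07951171]
 [ 0.07989272 -0.02735888 -0.99642794]] [-0.03064947  0.60723025  0.83566773]
wrist 66.64587259933454 251.08884369585752 192.03497737102762 [-0.06877934  0.          0.          0.          0.        ] [[ 0.40586071 -0.91393348 -0.00163697]
 [-0.87957365 -0.39108742  0.27092586]
 [-0.24824842 -0.10851833 -0.96259882]] [-0.55024273 -0.02808768  0.39103041]
```

View pics/top0.png

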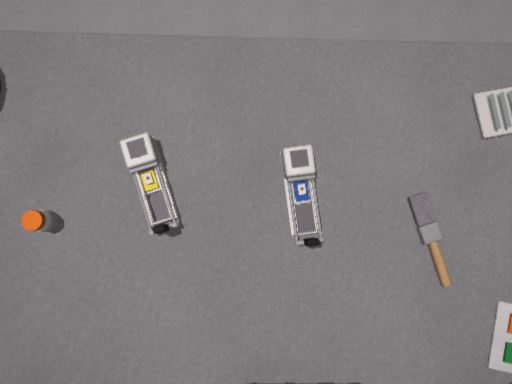

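View pics/side0.png

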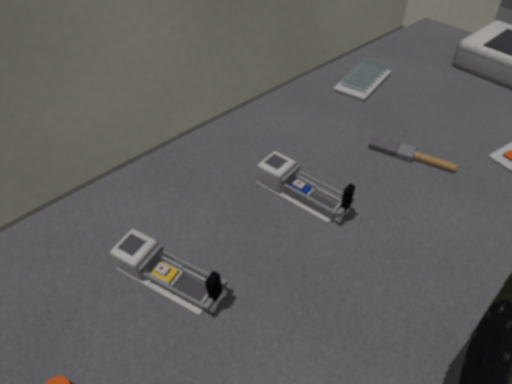

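View pics/wrist0.png

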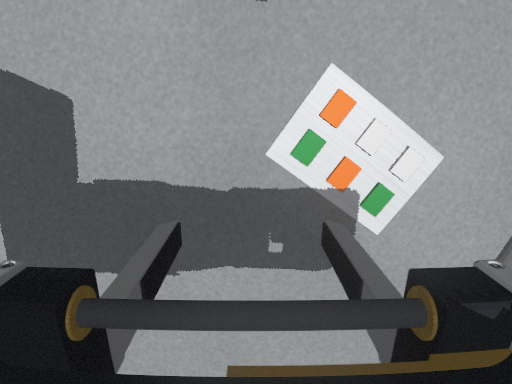

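The blue ejector is at about (302,197) in top and (305,190) in side, with its grip at about (312,242) in top. The yellow one is to its left. I'll zoom in and measure.

```bash
cat > h.py <<'E'
import numpy as np,cv2
def K(f):
    h,w=f["color"].shape[:2]; fl=h/2/np.tan(np.radians(f["vfov"])/2)
    return np.array([[fl,0,f["cx"]],[0,fl,f["cy"]],[0,0,1]])
def ray(f,p):
    q=cv2.undistortPoints(np.array([[p]],float),K(f),np.array(f["dist"],float))[0,0]
    R=np.array(f["R"]);t=np.array(f["t"])
    d=R.T@np.array([q[0],q[1],1.]); return -R.T@t,d/np.linalg.norm(d)
def plane(f,p,z):
    c,d=ray(f,p); return c+d*(z-c[2])/d[2]
def tri(fa,pa,fb,pb):
    c1,d1=ray(fa,pa);c2,d2=ray(fb,pb)
    A=np.stack([d1,-d2],1); s=np.linalg.lstsq(A,c2-c1,rcond=None)[0]
    a=c1+s[0]*d1;b=c2+s[1]*d2; return (a+b)/2,np.linalg.norm(a-b)
def proj(f,X):
    return cv2.projectPoints(np.array([X],float),cv2.Rodrigues(np.array(f["R"]))[0],np.array(f["t"],float),K(f),np.array(f["dist"],float))[0][0,0]
E
python3 - <<'E'
import pickle,cv2,numpy as np
from h import *
d=pickle.load(open("f0.pkl","rb"))
def crop(n,x,y,w,h,s,o):
    c=d[n]["color"][y:y+h,x:x+w]; cv2.imwrite(o,cv2.cvtColor(cv2.resize(c,None,fx=s,fy=s,interpolation=cv2.INTER_CUBIC),cv2.COLOR_RGB2BGR))
crop("top",265,140,80,115,5,"pics/tz.png"); crop("side",245,140,120,90,6,"pics/sz.png")
for n,(x,y,w,h) in {"top":(265,140,80,115),"side":(245,140,120,90)}.items():
    c=d[n]["color"].astype(int)[y:y+h,x:x+w]
    for lab,m in (("black",c.max(2)<28),("blue",(c[...,2]>c[...,0]+40))):
        k,l,s,ce=cv2.connectedComponentsWithStats(m.astype(np.uint8))
        for i in range(1,k):
            if s[i,4]>8: print(n,lab,s[i]+[x,y,0,0,0],ce[i]+[x,y])
E
```

```text
top black [305 240   3   5  10] [305.7 242. ]
top blue [294 181  16  20 167] [300.98203593 191.47305389]
side black [342 185  12  24 174] [347.43103448 196.64942529]
side blue [290 184  21  10  80] [302.4875 188.2875]
```

View pics/tz.png

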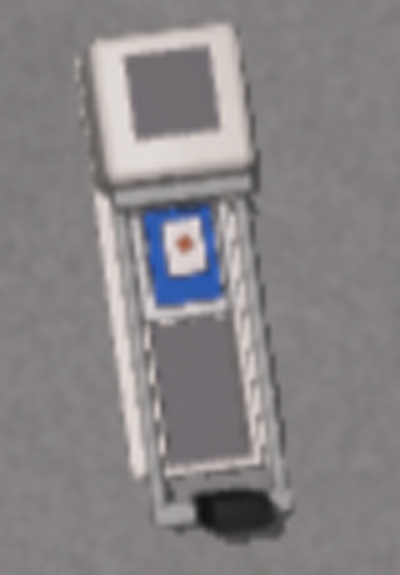

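View pics/sz.png

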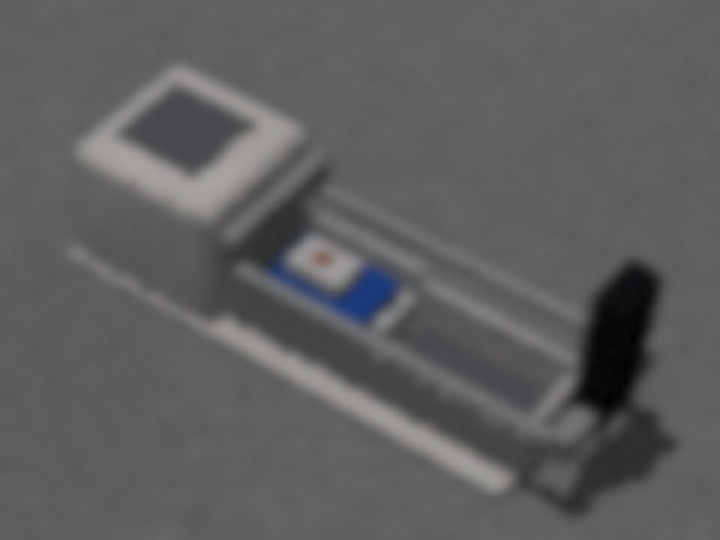

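Run:
```python
import pickle
from h import *
d=pickle.load(open("f0.pkl","rb"));T,S=d["top"],d["side"]
zt=lambda x,y:((x+.5)/5-.5+265,(y+.5)/5-.5+140)
zs=lambda x,y:((x+.5)/6-.5+245,(y+.5)/6-.5+140)
print("top cam",ray(T,(0,0))[0])
c=T["color"].astype(int)[225:255,295:335]
m=((c.max(2)<45)).astype(np.uint8)
k,l,s,ce=cv2.connectedComponentsWithStats(m);i=1+s[1:,4].argmax();print(s[i],ce[i]+[295,225])
gt=ce[i]+[295,225]; gs=(347.4,196.6)
print("tri grip",tri(T,gt,S,gs))
for z in(.065,.075,.085):print(z,"top",plane(T,gt,z),"side",plane(S,gs,z))
# directions
def ang(a,b,z):
    p,q=plane(T,zt(*a),z),plane(T,zt(*b),z);v=p-q;return p.round(4),q.round(4),np.degrees(np.arctan2(v[1],v[0])).round(2),np.linalg.norm(v).round(4)
print("rodL",ang((127,205),(160,500),.04));print("rodR",ang((235,200),(285,490),.04))
print("baseL",ang((100,195),(138,475),.004))
print("housing L/R",ang((95,45),(108,185),.056),ang((237,25),(252,170),.056))
print("housing front/back",ang((108,180),(252,168),.056))
b=plane(T,(301,191.5),.023);print("blue",b)
print("tri housing square", tri(T,zt(172,93),S,zs(188,130)))
```

```text
top cam [0.53886134 0.00118114 0.88183648]
[ 9 13 16  8 96] [311.41666667 241.67708333]
tri grip (array([ 0.50710731, -0.1345012 ,  0.06125787]), np.float64(0.0012743766557296416))
0.065 top [ 0.5067426 -0.1342692  0.065    ] side [ 0.50575494 -0.13076337  0.065     ]
0.075 top [ 0.50713581 -0.13261097  0.075     ] side [ 0.50088868 -0.12196981  0.075     ]
0.085 top [ 0.50752901 -0.13095274  0.085     ] side [ 0.49602243 -0.11317624  0.085     ]
rodL (array([ 0.6293, -0.0943,  0.04  ]), array([ 0.5096, -0.1084,  0.04  ]), np.float64(6.69), np.float64(0.1205))
rodR (array([ 0.632 , -0.1386,  0.04  ]), array([ 0.5142, -0.1591,  0.04  ]), np.float64(9.86), np.float64(0.1196))
baseL (array([ 0.6372, -0.0868,  0.004 ]), array([ 0.5187, -0.1037,  0.004 ]), np.float64(8.09), np.float64(0.1197))
housing L/R (array([ 0.6922, -0.0792,  0.056 ]), array([ 0.6355, -0.0848,  0.056 ]), np.float64(5.67), np.float64(0.057)) (array([ 0.7014, -0.1366,  0.056 ]), array([ 0.6425, -0.1428,  0.056 ]), np.float64(5.97), np.float64(0.0592))
housing front/back (array([ 0.6375, -0.0848,  0.056 ]), array([ 0.6433, -0.1428,  0.056 ]), np.float64(95.68), np.float64(0.0583))
blue [ 0.60862118 -0.11932849  0.023     ]
tri housing square (array([ 0.67284157, -0.11028915,  0.05752274]), np.float64(0.0002600186819789776))
```

Every check agrees: the triangulated grip is at z 0.061 with a 1.3 mm ray gap, the blue cassette is 104 mm along the axis (105 expected), and the yaw is about 8.1°. Next I'll work out the approach.

```bash
cat > go.py <<'E'
import numpy as np,sys
from scipy.spatial.transform import Rotation as Ro
from rig import manip
def delta(goal,yaw):
    s=manip.state();R=Ro.from_rotvec(s["eef_rot"])
    y=np.radians(yaw);G=Ro.from_matrix(np.array([[np.cos(y),np.sin(y),0],[np.sin(y),-np.cos(y),0],[0,0,-1]]))
    print("t",s["t"],"pos",s["eef_pos"].round(4),"F",s["force"].round(1),"w",s["gripper_width"].round(4),"q",s["joints"].round(2))
    print("turn units",(np.degrees((R.inv()*G).as_rotvec())/8).round(3),"shift units (cur axes)",(R.inv().apply(np.array(goal)-s["eef_pos"])/.04).round(3))
    print("shift units in goal axes",(G.inv().apply(np.array(goal)-s["eef_pos"])/.04).round(3))
if __name__=="__main__":
    a=[float(v) for v in sys.argv[1:]]; delta(a[:3],a[3])
E
python3 go.py .507 -.134 .135 8.1
```

```text
Traceback (most recent call last):
  File "go.py", line 11, in <module>
    a=[float(v) for v in sys.argv[1:]]; delta(a[:3],a[3])
                                        ~~~~~^^^^^^^^^^^^
  File "go.py", line 7, in delta
    print("t",s["t"],"pos",s["eef_pos"].round(4),"F",s["force"].round(1),"w",s["gripper_width"].round(4),"q",s["joints"].round(2))
                                                                             ^^^^^^^^^^^^^^^^^^^^^^^^
AttributeError: 'float' object has no attribute 'round'
```

```bash
sed -i 's/s\["gripper_width"\].round(4)/round(s["gripper_width"],4)/' go.py; python3 go.py .507 -.134 .135 8.1
```

```text
t 0.15 pos [ 0.2231 -0.5025  0.205 ] F [-0.6  0.1  0.1] w 0.0938 q [-1.22  0.3   1.52 -0.    1.32 -0.07]
turn units [-6.00e-03  1.00e-03  1.98e+00] shift units (cur axes) [10.225 -5.539  1.756]
shift units in goal axes [ 8.325 -8.121  1.751]
```

Turn first, then translate in the goal axes.

Emit:
jog_arm --targets '[0, 0, 1, 0, 0, 0, 100, 0, 0, 1, 0, 0, 0, 100, 0, 0, 0, 0.8, -0.8, 0, 100, 0, 0, 0, 0.8, -0.8, 0, 100, 0, 0, 0, 0.8, -0.8, 0, 100, 0, 0, 0, 0.8, -0.8, 0, 100, 0, 0, 0, 0.8, -0.8, 0, 100, 0, 0, 0, 0.8, -0.8, 0, 100, 0, 0, 0, 0.8, -0.8, 0, 100, 0, 0, 0, 0.8, -0.8, 0, 100, 0, 0, 0, 0.8, -0.8, 0, 100]'

```text
t: 1.25
eef_pos: [0.4775, -0.1709, 0.2033]
eef_rot: [-3.132, -0.185, 0.003]
force: [0.0, -0.3, 0.5]
gripper_width: 0.0938
```

```bash
python3 go.py .507 -.134 .135 8.1
```

```text
t 1.25 pos [ 0.4775 -0.1709  0.2033] F [ 0.  -0.3  0.5] w 0.0938 q [-0.42  0.21  1.64  0.    1.3   1.03]
turn units [-0.029  0.013 -0.167] shift units (cur axes) [ 0.845 -0.822  1.708]
shift units in goal axes [ 0.86  -0.809  1.707]
```

Emit:
jog_arm --targets '[0, 0, -0.1, 0.5, -0.5, 0.5, 100, 0, 0, 0, 0.2, -0.2, 0.6, 100, 0, 0, 0, 0, 0, 0, 100]'

```text
t: 1.55
eef_pos: [0.5049, -0.1335, 0.158]
eef_rot: [-3.13, -0.218, 0.002]
force: [-0.3, -0.1, -0.4]
gripper_width: 0.094
```

```bash
python3 go.py .507 -.134 .135 8.1
python3 - <<'E'
from rig import vision
import cv2,pickle
d={}
for n in("wrist","side"):
    f=vision.grab_frame(n);d[n]=f
    cv2.imwrite(f"pics/{n}1.png",cv2.cvtColor(f["color"],cv2.COLOR_RGB2BGR))
pickle.dump(d,open("f1.pkl","wb"))
from h import *
f=d["wrist"]
for z in(.065,.085):print(proj(f,[.507,-.134,z]))
E
```

```text
t 1.55 pos [ 0.5049 -0.1335  0.158 ] F [-0.3 -0.1 -0.4] w 0.094 q [-0.33  0.28  1.66  0.    1.2   1.1 ]
turn units [-0.03   0.009 -0.018] shift units (cur axes) [0.051 0.022 0.575]
shift units in goal axes [0.05  0.02  0.575]
[251.574389   192.76200264]
[251.50304793 198.86968634]
```

View pics/wrist1.png

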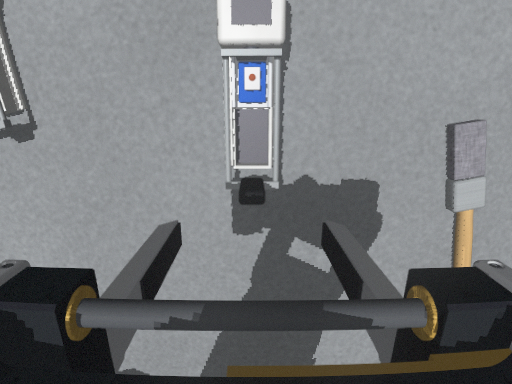

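The wrist view shows the blue ejector upright in the frame, with its rods parallel to the image columns and the grip at about (252,190). I'll refine from this view.

Run:
```python
import pickle
from h import *
f=pickle.load(open("f1.pkl","rb"))["wrist"]
c=f["color"]; z=cv2.resize(c[150:220,215:290],None,fx=8,fy=8,interpolation=cv2.INTER_CUBIC)
cv2.imwrite("pics/wz.png",cv2.cvtColor(np.clip(z.astype(int)*2,0,255).astype(np.uint8),cv2.COLOR_RGB2BGR))
m=(c.max(2)<40).astype(np.uint8);m[:170]=0;m[215:]=0;m[:,:230]=0;m[:,275:]=0
k,l,s,ce=cv2.connectedComponentsWithStats(m)
for i in range(1,k):
    if s[i,4]>20:print(s[i],ce[i])
for r in(62,162): # rods columns
  pass
a,b=plane(f,(252,78),.030),plane(f,(252.5,190),.085);print(a,b,np.degrees(np.arctan2(*(a-b)[1::-1])))
b2=cv2.moments(((c[...,2].astype(int)-c[...,0])>50).astype(np.uint8));print(b2["m10"]/b2["m00"],b2["m01"]/b2["m00"])
```

```text
[240 179  24  25 225] [252.52       193.78666667]
[ 0.61419578 -0.11927428  0.03      ] [ 0.51531948 -0.13373079  0.085     ] 8.318166902024752
251.83216783216784 83.41678321678322
```

View pics/wz.png

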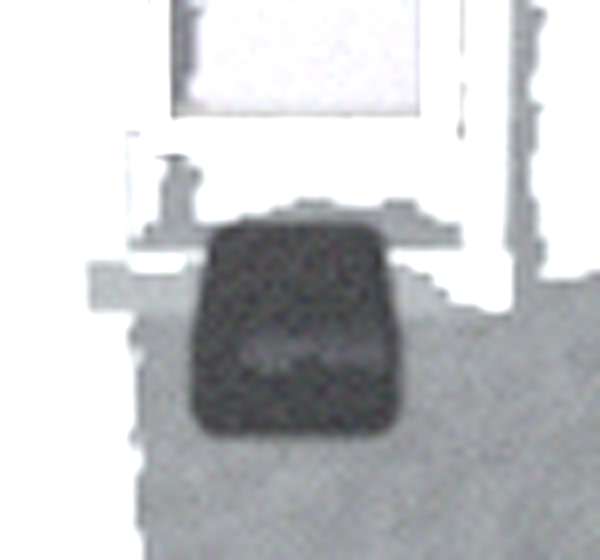

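The paddle's top face is centred at about (252,199), and I predicted (251.5,198.9), so the position is confirmed. Descending to TCP z ≈ 0.054 and closing.

Emit:
jog_arm --targets '[0, 0, 0, 0.05, 0.03, 0.8, 100, 0, 0, 0, 0, 0, 0.8, 100, 0, 0, 0, 0, 0, 0.6, 100, 0, 0, 0, 0, 0, 0.3, 100, 0, 0, 0, 0, 0, 0, 100]'

```text
t: 2.15
eef_pos: [0.5095, -0.1421, 0.0656]
eef_rot: [3.132, 0.206, 0.019]
force: [0.3, -0.2, 0.2]
gripper_width: 0.0941
```

```bash
python3 go.py .507 -.134 .054 8.1
```

```text
t 2.15 pos [ 0.5095 -0.1421  0.0656] F [ 0.3 -0.2  0.2] w 0.0941 q [-0.34  0.41  1.73  0.    0.99  1.1 ]
turn units [ 0.024 -0.086 -0.073] shift units (cur axes) [-0.039 -0.211  0.29 ]
shift units in goal axes [-0.033 -0.21   0.291]
```

Emit:
jog_arm --targets '[0, 0, -0.05, -0.03, -0.2, 0.2, 100, 0, -0.08, 0, 0, 0, 0.08, 100, 0, 0, 0, 0, 0, 0, 100]'

```text
t: 2.45
eef_pos: [0.5085, -0.1351, 0.0571]
eef_rot: [3.129, 0.215, 0.007]
force: [0.0, -0.3, -0.2]
gripper_width: 0.0939
```

```bash
python3 go.py .507 -.134 .054 8.1
```

```text
t 2.45 pos [ 0.5085 -0.1351  0.0571] F [ 0.  -0.3 -0.2] w 0.0939 q [-0.33  0.42  1.74 -0.    0.98  1.11]
turn units [ 0.04  -0.029 -0.028] shift units (cur axes) [-0.034 -0.032  0.078]
shift units in goal axes [-0.034 -0.032  0.078]
```

Emit:
jog_arm --targets '[0.04, -0.03, -0.03, -0.04, -0.03, 0.06, 100, 0, 0, 0, 0, 0, 0, 40]'

```text
t: 2.65
eef_pos: [0.5072, -0.134, 0.0555]
eef_rot: [3.133, 0.224, 0.001]
force: [0.1, -0.1, -0.1]
gripper_width: 0.0893
```

```bash
python3 go.py .507 -.134 .054 8.1
```

```text
t 2.65 pos [ 0.5072 -0.134   0.0555] F [ 0.1 -0.1 -0.1] w 0.0893 q [-0.33  0.42  1.74  0.    0.98  1.1 ]
turn units [ 0.002 -0.006  0.009] shift units (cur axes) [-0.005 -0.001  0.039]
shift units in goal axes [-0.005 -0.001  0.039]
```

Emit:
jog_arm --targets '[0, 0, 0, 0, 0, 0, 40, 0, 0, 0, 0, 0, 0, 40, 0, 0, 0, 0, 0, 0, 30, 0, 0, 0, 0, 0, 0, 0, 0, 0, 0, 0, 0, 0, 0, 0, 0, 0, 0, 0, 0, 0, 0, 0, 0, 0, 0, 0, 0]'

```text
t: 3.35
eef_pos: [0.5075, -0.1342, 0.0561]
eef_rot: [3.133, 0.224, 0.003]
force: [-0.6, 0.2, 0.1]
gripper_width: 0.0337
```

```bash
python3 go.py .507 -.134 .054 8.1
```

```text
t 3.35 pos [ 0.5075 -0.1342  0.0561] F [-0.6  0.2  0.1] w 0.0337 q [-0.33  0.42  1.74  0.    0.98  1.1 ]
turn units [ 0.005 -0.012  0.008] shift units (cur axes) [-0.012 -0.007  0.053]
shift units in goal axes [-0.012 -0.007  0.053]
```

Emit:
jog_arm --targets '[0, 0, 0, 0, 0, 0, 0, 0, 0, 0, 0, 0, 0, 0, 0, 0, 0, 0, 0, 0, 0]'

```text
t: 3.65
eef_pos: [0.5073, -0.1331, 0.0561]
eef_rot: [-3.132, -0.224, -0.002]
force: [-0.0, -3.2, 0.3]
gripper_width: 0.0238
```

```bash
python3 go.py .507 -.134 .054 8.1
```

```text
t 3.65 pos [ 0.5073 -0.1331  0.0561] F [-0.  -3.2  0.3] w 0.0238 q [-0.33  0.42  1.74  0.    0.98  1.1 ]
turn units [-0.009 -0.008  0.009] shift units (cur axes) [-0.011  0.021  0.052]
shift units in goal axes [-0.011  0.021  0.052]
```

The grip is held at 23.8 mm, matching the 24 mm paddle. I'll pull in small steps and watch the force.

Emit:
jog_arm --targets '[0, 0, 0, -0.15, 0, 0, 0, 0, 0, 0, -0.2, 0, 0, 0, 0, 0, 0, -0.2, 0, 0, 0]'

```text
t: 3.95
eef_pos: [0.4862, -0.1362, 0.0561]
eef_rot: [-3.133, -0.224, -0.008]
force: [5.9, 2.0, -3.3]
gripper_width: 0.0236
```

```bash
python3 go.py .4519 -.142 .056 8.1
```

```text
t 3.95 pos [ 0.4862 -0.1362  0.0561] F [ 5.9  2.  -3.3] w 0.0236 q [-0.35  0.38  1.8   0.    0.96  1.08]
turn units [-0.002 -0.036  0.011] shift units (cur axes) [-0.869  0.022 -0.002]
shift units in goal axes [-0.869  0.023  0.002]
```

Emit:
jog_arm --targets '[0, 0, 0, -0.2, 0, 0, 0, 0, 0, 0, -0.2, 0, 0, 0, 0, 0, 0, -0.2, 0, 0, 0]'

```text
t: 4.25
eef_pos: [0.4622, -0.1397, 0.0561]
eef_rot: [-3.133, -0.224, -0.014]
force: [8.0, 2.2, -4.5]
gripper_width: 0.024
```

```bash
python3 go.py .4519 -.142 .056 8.1
```

```text
t 4.25 pos [ 0.4622 -0.1397  0.0561] F [ 8.   2.2 -4.5] w 0.024 q [-0.37  0.34  1.86  0.01  0.94  1.05]
turn units [ 0.002 -0.066  0.009] shift units (cur axes) [-0.262  0.021 -0.001]
shift units in goal axes [-0.262  0.022  0.002]
```

Emit:
jog_arm --targets '[0, 0, 0, -0.15, 0, 0, 0, 0, 0, 0, -0.12, 0, 0, 0]'

```text
t: 4.45
eef_pos: [0.4514, -0.1412, 0.0561]
eef_rot: [-3.134, -0.223, -0.02]
force: [24.1, 5.5, -11.1]
gripper_width: 0.024
```

```bash
python3 go.py .4519 -.142 .056 8.1
python3 - <<'E'
from rig import vision
import cv2
for n in("top","side"):
    f=vision.grab_frame(n);x,y=((255,135) if n=="top" else (235,130))
    cv2.imwrite(f"pics/{n}2.png",cv2.cvtColor(cv2.resize(f["color"][y:y+130,x:x+150],None,fx=4,fy=4,interpolation=cv2.INTER_CUBIC),cv2.COLOR_RGB2BGR))
E
```

```text
t 4.45 pos [ 0.4514 -0.1412  0.0561] F [ 24.1   5.5 -11.1] w 0.024 q [-0.38  0.32  1.89  0.01  0.93  1.04]
turn units [ 0.006 -0.09   0.005] shift units (cur axes) [0.009 0.021 0.003]
shift units in goal axes [0.009 0.021 0.003]
```

View pics/top2.png

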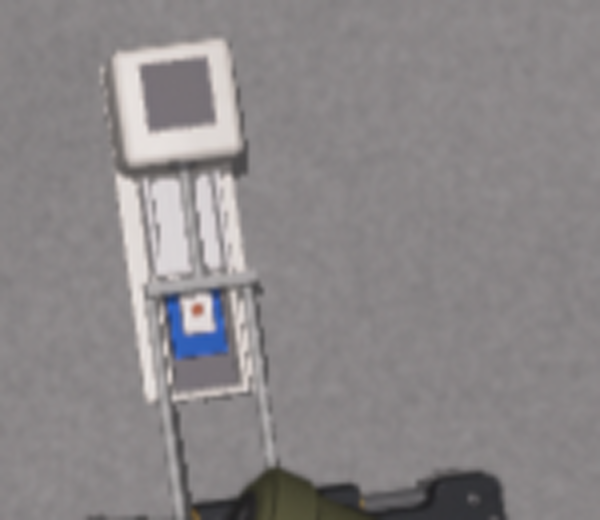

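View pics/side2.png

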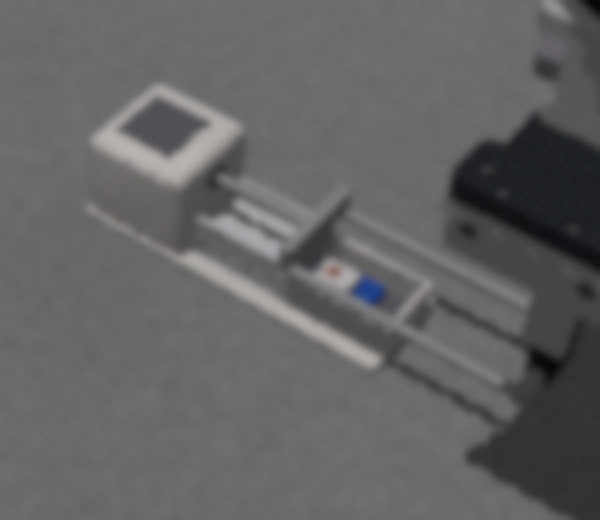

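The force rose to 24 N after 56.5 mm of travel, so the slide is on its stop. The pusher, at about (205,285) in the zoom, is past the deck edge and the blue cassette lies inside the tray at about (198,325). Releasing.

Emit:
jog_arm --targets '[0, 0, 0, 0, 0, 0, 100, 0, 0, 0, 0, 0, 0, 100, 0, 0, 0, 0, 0, 0, 100, 0, 0, 0, 0, 0, 0, 100, 0, 0, 0, 0, 0, 0, 100, 0, 0, 0, 0, 0, 0, 100, 0, 0, 0, 0, 0, 0, 100, 0, 0, 0, 0, 0, 0, 100]'

```text
t: 5.35
eef_pos: [0.4501, -0.1416, 0.0561]
eef_rot: [3.134, 0.222, 0.019]
force: [-0.6, 0.6, 0.5]
gripper_width: 0.0841
```

```bash
python3 go.py .4519 -.142 .15 8.1
python3 - <<'E'
from rig import vision
import cv2
for n in("side",):
    f=vision.grab_frame(n);x,y=((255,135) if n=="top" else (235,130))
    cv2.imwrite(f"pics/{n}3.png",cv2.cvtColor(cv2.resize(f["color"][y:y+130,x:x+150],None,fx=4,fy=4,interpolation=cv2.INTER_CUBIC),cv2.COLOR_RGB2BGR))
E
```

```text
t 5.35 pos [ 0.4501 -0.1416  0.0561] F [-0.6  0.6  0.5] w 0.0841 q [-0.39  0.31  1.89  0.01  0.93  1.04]
turn units [ 0.007 -0.085  0.002] shift units (cur axes) [ 0.071  0.019 -2.346]
shift units in goal axes [ 0.043  0.016 -2.346]
```

View pics/side3.png

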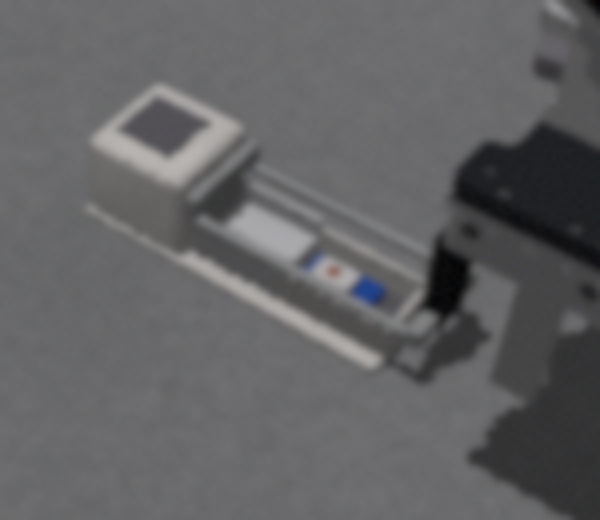

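The slide has sprung home and the cassette is in the tray. Raising the tool straight up and backing off for a final check.

Emit:
jog_arm --targets '[0, 0, 0, 0, 0, -0.6, 100, 0, 0, 0, 0, 0, -0.8, 100, 0, 0, 0, -0.2, 0, -0.8, 100, 0, 0, 0, -0.6, 0, -0.6, 100, 0, 0, 0, -0.6, 0.4, 0, 100, 0, 0, 0, -0.5, 0.4, 0, 100, 0, 0, 0, 0, 0, 0, 100]'

```text
t: 6.1
eef_pos: [0.3756, -0.1848, 0.172]
eef_rot: [3.133, 0.226, 0.018]
force: [-0.1, 0.7, 0.1]
gripper_width: 0.0941
```

```bash
python3 go.py .507 -.134 .15 8.1
python3 - <<'E'
from rig import vision
from h import *
import pickle
d0=pickle.load(open("f0.pkl","rb"))
for n in("top","side"):
    f=vision.grab_frame(n);x,y=((255,135) if n=="top" else (235,130))
    cv2.imwrite(f"pics/{n}4.png",cv2.cvtColor(cv2.resize(f["color"][y:y+130,x:x+150],None,fx=4,fy=4,interpolation=cv2.INTER_CUBIC),cv2.COLOR_RGB2BGR))
    c=f["color"].astype(int);m=(c[...,2]-c[...,0]>40).astype(np.uint8)
    k,l,s,ce=cv2.connectedComponentsWithStats(m);i=1+s[1:,4].argmax();print(n,"blue",s[i],ce[i])
    if n=="top": print(plane(f,ce[i],.011))
    for q in(f,d0[n]):
        c=q["color"].astype(int);M=((c[...,0]>c[...,2]+90)&(c[...,1]>c[...,2]+80)).astype(np.uint8)
        k,l,s,ce=cv2.connectedComponentsWithStats(M);i=1+s[1:,4].argmax();print(n,"yellow",ce[i],s[i])
    for q in(f,d0[n]):
        a=q["color"].astype(int)[225:255,295:335] if n=="top" else q["color"].astype(int)[175:220,330:365]
        ys,xs=np.where(a.max(2)<(45 if n=="top" else 28));print(n,"black",xs.mean(),ys.mean(),len(xs))
E
```

```text
t 6.1 pos [ 0.3756 -0.1848  0.172 ] F [-0.1  0.7  0.1] w 0.0941 q [-0.55  0.03  1.92  0.01  1.18  0.88]
turn units [ 0.012 -0.08   0.018] shift units (cur axes) [ 3.427 -0.787  0.586]
shift units in goal axes [ 3.432 -0.795  0.549]
top blue [296 204  16  21 175] [303.44       214.77714286]
[ 0.56058546 -0.12632788  0.011     ]
top yellow [149.82835821 182.02985075] [141 170  17  21 134]
top yellow [149.82835821 182.02985075] [141 170  17  21 134]
top black 16.416666666666668 16.677083333333332 96
top black 16.416666666666668 16.677083333333332 96
side blue [324 199   7   7  34] [326.91176471 202.23529412]
side yellow [169.72580645 274.69354839] [161 269  15  12  62]
side yellow [169.70491803 274.7704918 ] [161 269  15  12  61]
side black 17.473988439306357 21.589595375722542 173
side black 17.43103448275862 21.649425287356323 174
```

View pics/top4.png

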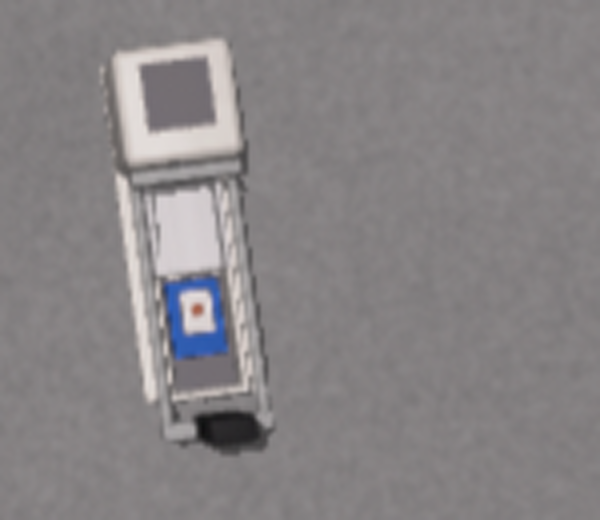

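View pics/side4.png

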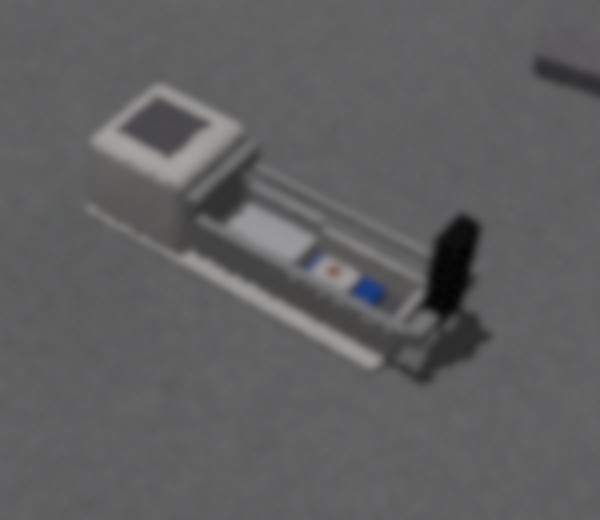

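The cassette is flat in the tray, about 6 mm from its centre. The grip is back at its original pixels and the yellow cassette is unchanged.

```bash
python3 -c "
from rig import manip
print(manip.close_job())"
```

```text
the job is handed in; nothing more can be done
None
```

The blue cassette with its wax block is now in the catch tray, and its ejector's slide has sprung home. I pinched the grip (23.8 mm measured against the 24 mm paddle) and pulled it 56.5 mm to its stop. The force rose to about 27 N there. I then opened the fingers, raised the arm clear and handed the job in at about 6 s.

**Final checks:**
- **Blue cassette:** it looks flat in the tray, about 6 mm from the tray's centre along the ejector axis.
- **Blue grip:** it is at the same pixels as at the start, to within 0.1 px, so the slide is home.
- **Yellow cassette:** it has not moved, to within 0.1 px in both views.
- **Arm:** the wrist force is back near zero and the tool touches nothing.

On the way down to the grip the arm drifted about 8 mm sideways. I corrected that before closing the fingers. No check failed or disagreed.

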